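Close the water softener after recharging it

ROBOT

A 6-joint arm with a two-finger parallel gripper is mounted at the origin on the work surface. World frame = base frame: x ahead of the robot, y to its left, z up, the work surface at z = 0. Lengths are in mm, angles in degrees, forces in N, time in s.
With the tool pointing down it reaches from about 350 to 850 mm from the base axis. Payload 8.1 kg.
Tool frame: the origin (TCP) lies between the finger pads; the fingertips stand 8 mm ahead of it and the grasp point (between the pads) lies 11 mm behind it (r.tip_extent is the distance from the TCP to the fingertips, in mm); z points along the fingers, y is the direction in which the jaws open and shut (so a half turn about z gives the same grasp; the last joint's range is limited). The gripper opens to 85 mm and grips with 20 to 120 N. Pads are 22 mm wide; open, the fingers measure 114 mm over their backs; the gripper's body (76 mm by 85 mm) begins 54 mm behind the grasp point. The pads swing forward as they close: fully open they stand 13 mm farther back than shut.
Start: joints at [64.091, 7.471, 85.268, -0, 87.261, -4.893], TCP at [215.157, 560.101, 239.292] pointing down, gripper open.
Joint ranges: [-169.43, 169.43], [-51.17, 129.36], [1.28, 143.12], [-76.62, 256.62], [0, 156.53], [-152.29, 152.29]. Speed limits (degrees/s): [136.94, 136.94, 159.86, 180, 180, 180].

INTERFACE

Orientations are given as [roll, pitch, yaw] about the fixed x, y, z axes, in that order (R = Rz(yaw) Ry(pitch) Rx(roll)).
In Python, from bench import sensors, viewer, hand_in, r gives the robot as it stands. The module is installed in compiled form; this text tells all that it offers.
- The arm moves only by the tool move_arm, never from a script. Its argument "rows" is a list that holds one entry, the list of rows, each a list of 6 numbers: the shift along the tool's x, y, z in m, then the turn, a rotation vector about the tool's x, y, z in degrees. In form: [[[tx, ty, tz, rx, ry, rz], ...]]. A call has 1 to 20 rows; each row is the pose to reach, as a shift and turn from the pose commanded when the call began, along the tool's axes at that moment; what a row does not reach only later rows make up. A row lasts 1/10 s, in which the tool goes at most 50 mm and 8.59 degrees, less where a joint would pass 70% of its speed; a pose out of reach is approached as far as the arm can. A call with a gripper value outside its range is refused whole. "grip" is the opening, from 0 (shut) to 1 (fully open), set as the call begins (left out, the last holds). The fingers move at their own pace and stop on an object; "newtons" is the grip in N (left out, the last holds). Time passes only in rows, so rows that repeat a pose let the fingers close. It gives the time, the measured TCP pose, the force and the opening at its end, in the units of the state.
- sensors.sense(): the state, without advancing time (a new reading comes with each control period).
- viewer.snapshot(name): name is "scene" or "side" or "wrist"; returns a dict with "color" (420x560x3 uint8, red, green, blue), "camera_matrix" (3x3 intrinsics, pixels), "R" (3x3) and "t" (3): a world point X has camera coordinates R X + t. Camera axes: x right, y down, z forward; pixel columns grow to the right and rows downward; lengths in mm; the calibration is good to about 2 mm. A picture is of the moment at which its call begins. There is no depth.
- hand_in(): hands the job in, once; it reports no verdict.
The state is a dict: "time": time; "joint_pos": joint angles; "qd": joint speeds; "joint_efforts": joint torques, N m; "tool_pos": TCP position; "tcp_rot": TCP orientation; "ft_force": force on the tool from outside, world axes, zero at the start; "wrist_torque": the same for the moment, N m; "finger_gap": finger opening in mm.
Only numpy, scipy, OpenCV 4.12 (cv2) and the standard library are available. Lean on these libraries where they do the work, as an engineer would, in place of code of your own. Each camera call takes 0.05 s, during which the arm holds its last target.

TASK

The coffee lab's water softener has just been recharged and its lid is back on, but the clamp screw is still slack. Wind the T-handle down clockwise until you feel the screw meet the lid, then give it about a quarter turn more to squeeze the seal, and let go; half a turn more would ruin the seal. Leave the blue inlet lever shut, and the bowls, the salt tub and the steel pitcher where they stand.

Things in the scene. Friction and masses are not known exactly. Their poses are not given: they have to be found in the camera images.
- softener: Water softener, fixed: an upright stainless vessel 190 mm in diameter on a black foot, origin under its centre at counter height, z up. Shoulder at 150 mm, domed up to a 114 mm wide mouth flange at 200 mm. Inlet pipe at 112 mm height on its -y side, turning down 250 mm from the axis; low outlet pipe reaching 141 mm out on its +y side.
- nut (a point): Top of the brass nut (30 mm in diameter) in the steel bridge that carries the clamp screw, on the vessel's vertical axis, 255 mm above the counter. The bridge is 28 mm wide, 138 mm long along the softener's y, its top face 9 mm below this point; its legs hook under the mouth flange.
- handle_mid (a point): Middle of the T-handle's cross bar, on the vessel's vertical axis, 288 to 295 mm above the counter. The bar, a level dark steel rod 13 mm thick along this point's x (both ends alike), has 21 mm black balls centred 66 mm either side and a hub 26 mm across; grip it 22 to 48 mm from the middle. Under it only the bridge, 40 mm lower. It follows any turn and stays where it is left.
- screw (a point): The clamp screw, 15 mm thick, one piece with the handle: clockwise from above screws down, 4 mm a turn. It starts 0.6 to 1.1 turns short of the lid. Slack, 0.12 N m turns it (3 N at 45 mm); on meeting the lid this steps up to 0.5 N m (11 N), and 0.7 a quarter turn on. Felt standing still both are some 0.25 less (slack reads about -0.1); the step remains. Point: on the axis, 50 mm below the bar.
- lid_top (a point): Centre of the steel lid's top (lid 108 mm in diameter), under the screw, 216 mm above the counter; the bridge hides it from straight above. It stays still while the screw is slack, then sinks with the screw as the seal is squeezed: 1.0 mm for a quarter turn of the handle, 2.0 mm for half a turn.
- lever (a joint): Angle of the inlet valve's blue lever about its vertical stem, 185 mm from the vessel's axis on the inlet pipe: 0 = shut, square across the pipe, pointing to the softener's -x; 1.571 = open. It turns with 0.25 N m and stays where it is left. It starts shut and is to stay shut.
- lever_grip (a point): Middle of the blue sleeve of the inlet lever, 70 mm from its stem, 148 mm above the counter; the sleeve is 18 mm wide, 11 mm thick, 74 mm long. Leave alone.
- bowl_a: White cupping bowl, 100 mm wide and 65 mm high, origin under its centre. Leave alone.
- bowl_b: Second white cupping bowl, the same. Leave alone.
- salt_tub: White salt tub with a blue cap, 100 mm in diameter and 130 mm high, origin under its centre. Leave alone.
- pitcher: Stainless pitcher with one handle, 90 mm in diameter and 110 mm high, origin under its centre. Leave alone.

How it is judged:
By the outcome, as a careful person would: the job done as asked, in the order asked, and still so for the second after the job is handed in, with the robot touching nothing.
It also fails if it takes over 72 s, if anything falls off the work surface, if the arm or the gripper's body presses on something with over 40 N, if the wrist force passes 120 N, or if a joint passes its speed limit or range.

## Working session

There is one attempt and no reset: what is moved stays moved. The work goes in short steps, Python scripts to look and compute and a tool call to move; the robot and the scene stay as the last step left them, time stands still between calls to the robot, and variables do not carry over. Pictures are saved under pics/ and viewed, and the job is handed in when it is done.

Besides the shell and the picture viewer there is one more tool, called as name([rows], argument=value, ...), one row to a line, values as JSON. move_arm: Moves the arm, as the interface text tells. Its arguments: {"type":"object","properties":{"rows":{"type":"array","items":{"type":"array","items":{"type":"array","items":{"type":"number"}}}},"grip":{"type":"number"},"newtons":{"type":"number"}},"required":["rows"]}

```bash
mkdir -p pics; python3 - <<'E'
from bench import sensors, viewer, r
import cv2,pickle
print(sensors.sense())
D={}
for n in ["scene","side","wrist"]:
    s=viewer.snapshot(n);D[n]=s
    cv2.imwrite(f"pics/{n}0.png",s["color"][:,:,::-1])
    print(n,s["camera_matrix"],s["R"],s["t"])
pickle.dump(D,open("d0.pkl","wb"))
E
```

```text
{'time': 0.0, 'joint_pos': array([ 6.40905152e+01,  7.51647184e+00,  8.53296640e+01,  1.10839318e-04,
        8.72633534e+01, -4.89190100e+00]), 'qd': array([-0.01796837, -0.057477  ,  0.00146048, -0.02367711,  0.1899701 ,
       -0.08183704]), 'joint_efforts': array([-9.24785854e-05, -5.69379759e+01, -5.00567651e+01, -1.31884908e-04,
        1.43278419e-02,  3.90323805e-05]), 'tool_pos': array([214.91858023, 559.59821014, 238.22653699]), 'tcp_rot': array([-1.79890919e+02, -9.44710761e-03,  1.58982402e+02]), 'ft_force': array([ 0.48370482, -0.02811366,  0.44556988]), 'wrist_torque': array([-0.04162085, -0.00714443,  0.04282185]), 'finger_gap': 85.24973048623117}
scene [[457.08727642   0.         272.09423181]
 [  0.         457.08727642 204.76231602]
 [  0.           0.           1.        ]] [[-0.05860013  0.99809385  0.01935696]
 [ 0.73734699  0.05634636 -0.67316009]
 [-0.67296764 -0.02517447 -0.7392434 ]] [  42.1173854  -309.238444   1850.72419404]
side [[480.24069318   0.         274.35088804]
 [  0.         480.24069318 214.63409755]
 [  0.           0.           1.        ]] [[ 0.87522778 -0.48370812  0.00166916]
 [-0.27331125 -0.49737416 -0.82335892]
 [ 0.39909559  0.72017039 -0.56751856]] [-521.71589137  323.24798071 1460.36661928]
wrist [[358.5417125    0.         277.57124667]
 [  0.         358.5417125  211.31478666]
 [  0.           0.           1.        ]] [[ 0.35847166  0.93353501 -0.00323287]
 [ 0.88951355 -0.34051264  0.30465847]
 [ 0.28330851 -0.11208711 -0.95245618]] [-599.51758611  -39.9324817   381.73942409]
```

View pics/scene0.png

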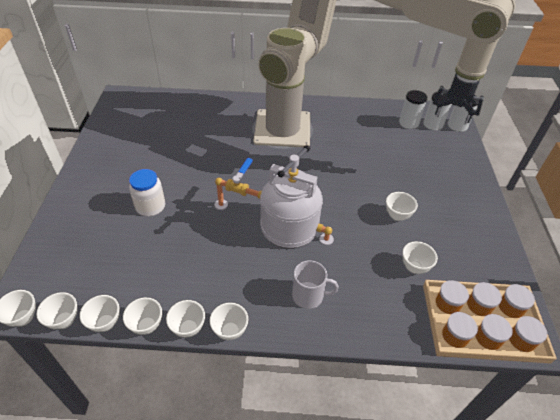

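View pics/side0.png

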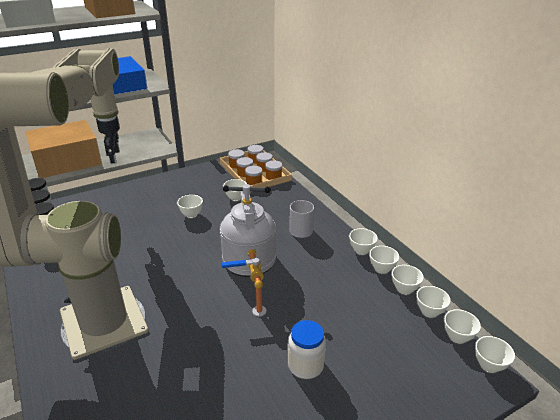

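View pics/wrist0.png

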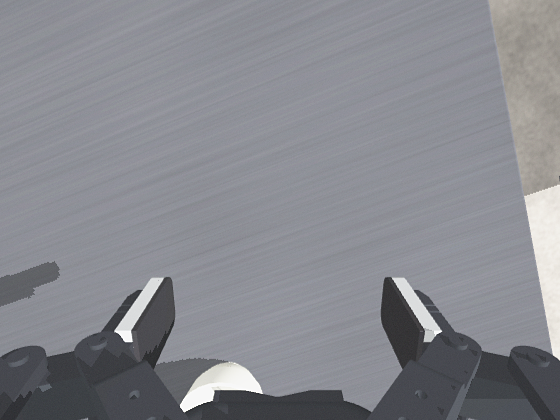

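```bash
python3 - <<'E'
import cv2,pickle,numpy as np
D=pickle.load(open("d0.pkl","rb"))
a=D["scene"]["color"][140:260,200:350,::-1];b=D["side"]["color"][170:290,190:340,::-1]
cv2.imwrite("pics/crop0.png",np.vstack([cv2.resize(x,None,fx=2.5*2*0.5*2,fy=5*0.5,interpolation=cv2.INTER_CUBIC) if 0 else cv2.resize(x,(375*2,300),interpolation=cv2.INTER_CUBIC) for x in (a,b)]))
E
```

```text
(no output)
```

View pics/crop0.png

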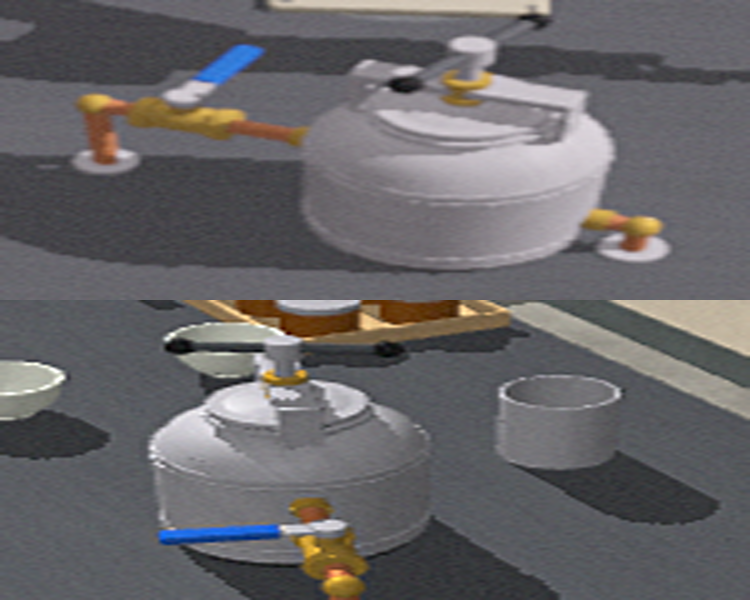

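```bash
cat > h.py <<'E'
import numpy as np,cv2
def ray(s,p):
    K=np.array(s["camera_matrix"]);R=np.array(s["R"]);t=np.array(s["t"])
    d=R.T@np.linalg.solve(K,[p[0],p[1],1.]);return -R.T@t,d/np.linalg.norm(d)
def plane(s,p,z):
    c,d=ray(s,p);return c+d*(z-c[2])/d[2]
def tri(s1,p1,s2,p2):
    c1,d1=ray(s1,p1);c2,d2=ray(s2,p2)
    k=np.linalg.lstsq(np.c_[d1,-d2],c2-c1,rcond=None)[0]
    a=c1+k[0]*d1;b=c2+k[1]*d2;return (a+b)/2,np.linalg.norm(a-b)
def proj(s,X):
    q=s["camera_matrix"]@(s["R"]@np.array(X)+s["t"]);return q[:2]/q[2]
def blob(s,p,rad=7,th=60):
    g=s["color"].max(2).astype(int);x,y=map(round,p)
    w=g[y-rad:y+rad+1,x-rad:x+rad+1];m=(w<th).astype(np.uint8)
    n,l,st,c=cv2.connectedComponentsWithStats(m)
    if n<2:return p,0
    i=1+np.argmax(st[1:,4]);return c[i]+[x-rad,y-rad],st[i,4]
E
python3 - <<'E'
import pickle
from h import *
D=pickle.load(open("d0.pkl","rb"));S,T=D["scene"],D["side"]
for a in [(280.8,173.6),(307.8,148)]: print(blob(S,a,5,45),plane(S,blob(S,a,5,45)[0],291))
for a in [(268.2,189.6),(226,188)]: print(blob(T,a,5,45))
P=[]
for a,b in [((280.8,173.6),(268.2,189.6)),((307.8,148),(226,188))]:
    P.append(tri(S,blob(S,a,5,45)[0],T,blob(T,b,5,45)[0]));print(P[-1])
u=P[0][0]-P[1][0];print("mid",(P[0][0]+P[1][0])/2,np.linalg.norm(u),np.degrees(np.arctan2(u[1],u[0])))
# blue lever
for s in (S,T):
    h=cv2.cvtColor(s["color"],cv2.COLOR_RGB2HSV);m=((h[...,0]>100)&(h[...,0]<125)&(h[...,1]>150)).astype(np.uint8)
    n,l,st,c=cv2.connectedComponentsWithStats(m)
    for i in range(1,n):
        if st[i,4]>30: print(c[i],st[i],plane(s,c[i],148))
E
```

```text
(array([279.76470588, 174.11764706]), np.int32(17)) [570.77202038   6.70856815 291.        ]
(array([306.22222222, 147.33333333]), np.int32(9)) [452.62678057  78.15374817 291.        ]
(array([267.26666667, 189.63333333]), np.int32(30))
(array([225.45833333, 188.33333333]), np.int32(24))
(array([573.87387958,   6.94610675, 294.26607459]), np.float64(0.5569327287503398))
(array([459.42942318,  77.30915923, 295.9288082 ]), np.float64(1.6199933108173257))
mid [516.65165138  42.12763299 295.09744139] 134.35496803394855 -31.58414539150014
[245.50980392 165.00980392] [239 158  14  15 102] [ 387.89800069 -108.71118346  148.        ]
[142.86696231 179.32372506] [130 169  27  22 451] [ 478.84178453 -421.92768181  148.        ]
[129.14595211  76.05359179] [113  56  34  38 877] [ 574.05798881 1753.63087836  148.        ]
[233.25       263.38636364] [222 260  24   8 132] [ 393.57894982 -108.41482845  148.        ]
[307.1171771  333.99467377] [291 320  33  29 751] [ 442.00972141 -451.45246799  148.        ]
```

```bash
cat >> h.py <<'E'
from scipy.spatial.transform import Rotation as Ro
def rel(st,pos,yaw):
    R=Ro.from_euler('xyz',st["tcp_rot"],degrees=True)
    t=R.inv().apply(np.array(pos)-st["tool_pos"])/1000
    return t,(R.inv()*Ro.from_euler('xyz',[180,0,yaw],degrees=True)).as_rotvec(degrees=True)
E
python3 - <<'E'
from bench import sensors
from h import *
print(rel(sensors.sense(),[484,62,360],148.4))
E
```

```text
(array([-0.42962191, -0.36832837, -0.12106524]), array([-8.03912718e-02, -6.16668501e-04,  1.05840618e+01]))
```

move_arm([
  [[0, 0, -0.04, 0, 0, 0], [0, 0, -0.08, 0, 0, 0], [0, 0, -0.12, 0, 0, 0], [-0.03, -0.026, -0.12, 0, 0, 1], [-0.06, -0.052, -0.12, 0, 0, 2], [-0.09, -0.078, -0.12, 0, 0, 3], [-0.12, -0.104, -0.12, 0, 0, 4], [-0.15, -0.13, -0.12, 0, 0, 5], [-0.18, -0.155, -0.12, 0, 0, 6], [-0.21, -0.18, -0.12, 0, 0, 7], [-0.24, -0.206, -0.12, 0, 0, 8], [-0.27, -0.232, -0.12, 0, 0, 9], [-0.3, -0.258, -0.12, 0, 0, 10], [-0.33, -0.284, -0.12, 0, 0, 10.6], [-0.36, -0.31, -0.12, 0, 0, 10.6], [-0.39, -0.335, -0.12, 0, 0, 10.6], [-0.41, -0.352, -0.12, 0, 0, 10.6], [-0.43, -0.368, -0.12, 0, 0, 10.6], [-0.43, -0.368, -0.12, 0, 0, 10.6], [-0.43, -0.368, -0.12, 0, 0, 10.6]],
], grip=1)

```text
time: 2.15
tool_pos: [484.5, 62.1, 358.9]
tcp_rot: [-180.0, -0.1, 148.3]
ft_force: [-0.0, -0.2, 0.4]
finger_gap: 85.2
```

```bash
python3 - <<'E'
from bench import sensors, viewer
from h import *
import pickle
s=viewer.snapshot("wrist");pickle.dump(s,open("w1.pkl","wb"))
cv2.imwrite("pics/w1.png",s["color"][:,:,::-1])
print(sensors.sense()["tool_pos"],sensors.sense()["tcp_rot"])
for P in [(516.6,42.1,292),(572.7,7,292),(460,76.7,292)]: print(proj(s,P))
E
```

```text
[484.31569534  62.66306239 359.05605332] [-1.79996684e+02 -4.25976683e-02  1.48366318e+02]
[276.41911549 288.55171437]
[275.93335941 373.32028456]
[275.81262462 187.11095115]
```

View pics/w1.png

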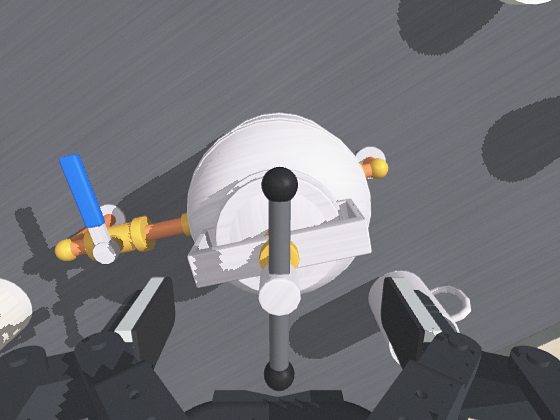

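```bash
python3 - <<'E'
from h import *
import pickle
s=pickle.load(open("w1.pkl","rb"));D=pickle.load(open("d0.pkl","rb"))
p=[blob(s,(280,185),24,75),blob(s,(279,376),18,75)];print(p)
for z in (290,292,295):
    A=plane(s,p[0][0],z);B=plane(s,p[1][0],z);u=B-A
    print(A,B,(A+B)/2,np.linalg.norm(u),np.degrees(np.arctan2(u[1],u[0])))
print(tri(s,p[0][0],D["scene"],(307,147.6)),tri(s,p[1][0],D["scene"],(279.9,174)))
E
```

```text
[(array([278.96774194, 184.57023933]), np.int32(961)), (array([278.28163993, 377.45098039]), np.int32(561))]
[460.08273276  78.80297129 290.        ] [578.11553899   5.5722437  290.        ] [519.09913587  42.18760749 290.        ] 138.90458167063787 -31.81657727538851
[459.67381801  79.05027839 292.        ] [576.55183279   6.53601446 292.        ] [518.1128254   42.79314643 292.        ] 137.5455881179365 -31.816577275388507
[459.06044588  79.42123903 295.        ] [574.20627349   7.98167062 295.        ] [516.63335968  43.70145483 295.        ] 135.5070977888845 -31.816577275388493
(array([458.97347664,  79.80699556, 295.6038309 ]), np.float64(0.623536084859987)) (array([574.38660521,   7.46928278, 294.75449362]), np.float64(0.7421593433622039))
```

move_arm([
  [[0, 0, 0.02, 0, 0, 0], [0, 0, 0.04, 0, 0, 0], [0, 0.001, 0.055, 0, 0, 0], [0, 0.001, 0.067, 0, 0, 0], [0, 0.001, 0.075, 0, 0, 0], [0, 0.001, 0.075, 0, 0, 0], [0, 0.001, 0.075, 0, 0, 0]],
])

```text
time: 2.9
tool_pos: [485.3, 63.3, 284.9]
tcp_rot: [180.0, 0.0, 148.4]
ft_force: [-0.7, 0.0, 0.4]
finger_gap: 85.5
```

move_arm([
  [[0, 0, 0, 0, 0, 0], [0, 0, 0, 0, 0, 0], [0, 0, 0, 0, 0, 0], [0, 0, 0, 0, 0, 0], [0, 0, 0, 0, 0, 0], [0, 0, 0, 0, 0, 0], [0, 0, 0, 0, 0, 0], [0, 0, 0, 0, 0, 0]],
], grip=0, newtons=50)

```text
time: 3.7
tool_pos: [485.1, 63.1, 284.5]
tcp_rot: [-180.0, 0.0, 148.4]
ft_force: [-2.3, -1.2, 3.1]
finger_gap: 11.5
```

```bash
cat > look.py <<'E'
import sys
from bench import sensors, viewer
from h import *
import pickle
n=sys.argv[1]
for c in sys.argv[2:]:
    s=viewer.snapshot(c);pickle.dump(s,open(f"{n}{c}.pkl","wb"));cv2.imwrite(f"pics/{n}{c}.png",s["color"][:,:,::-1])
s=sensors.sense();print({k:np.round(s[k],2) for k in ("time","joint_pos","tool_pos","tcp_rot","ft_force","wrist_torque","finger_gap")})
E
python3 look.py g1 wrist
```

```text
{'time': np.float64(3.75), 'joint_pos': array([ 1.410e+00, -1.077e+01,  9.847e+01, -1.000e-02,  9.229e+01,
       -5.696e+01]), 'tool_pos': array([485.09,  63.08, 284.5 ]), 'tcp_rot': array([-1.7999e+02,  1.0000e-02,  1.4837e+02]), 'ft_force': array([-3.3 , -1.29,  3.39]), 'wrist_torque': array([-0.24,  0.32, -0.14]), 'finger_gap': np.float64(10.99)}
```

View pics/g1wrist.png

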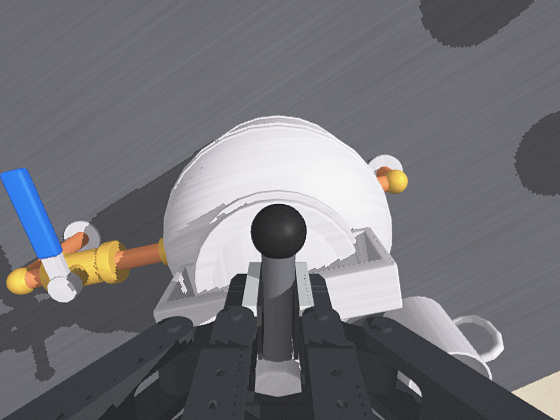

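```bash
cat > arc.py <<'E'
import numpy as np,sys
cx=float(sys.argv[1]);cy=float(sys.argv[2]);end=float(sys.argv[3]);st=float(sys.argv[4])
for a in np.arange(st,end+.01,st):
    t=np.radians(a);R=np.array([[np.cos(t),-np.sin(t)],[np.sin(t),np.cos(t)]]);c=np.array([cx,cy]);p=c-R@c
    print("[%.4f, %.4f, %.4f, 0, 0, %g],"%(p[0],p[1],.004*a/360,a),end=" ")
E
python3 arc.py -0.0375 0 100 5
```

```text
[-0.0001, 0.0033, 0.0001, 0, 0, 5], [-0.0006, 0.0065, 0.0001, 0, 0, 10], [-0.0013, 0.0097, 0.0002, 0, 0, 15], [-0.0023, 0.0128, 0.0002, 0, 0, 20], [-0.0035, 0.0158, 0.0003, 0, 0, 25], [-0.0050, 0.0187, 0.0003, 0, 0, 30], [-0.0068, 0.0215, 0.0004, 0, 0, 35], [-0.0088, 0.0241, 0.0004, 0, 0, 40], [-0.0110, 0.0265, 0.0005, 0, 0, 45], [-0.0134, 0.0287, 0.0006, 0, 0, 50], [-0.0160, 0.0307, 0.0006, 0, 0, 55], [-0.0187, 0.0325, 0.0007, 0, 0, 60], [-0.0217, 0.0340, 0.0007, 0, 0, 65], [-0.0247, 0.0352, 0.0008, 0, 0, 70], [-0.0278, 0.0362, 0.0008, 0, 0, 75], [-0.0310, 0.0369, 0.0009, 0, 0, 80], [-0.0342, 0.0374, 0.0009, 0, 0, 85], [-0.0375, 0.0375, 0.0010, 0, 0, 90], [-0.0408, 0.0374, 0.0011, 0, 0, 95], [-0.0440, 0.0369, 0.0011, 0, 0, 100],
```

move_arm([
  [[-0.0001, 0.0033, 0.0001, 0, 0, 5], [-0.0006, 0.0065, 0.0001, 0, 0, 10], [-0.0013, 0.0097, 0.0002, 0, 0, 15], [-0.0023, 0.0128, 0.0002, 0, 0, 20], [-0.0035, 0.0158, 0.0003, 0, 0, 25], [-0.005, 0.0187, 0.0003, 0, 0, 30], [-0.005, 0.0187, 0.0003, 0, 0, 30], [-0.005, 0.0187, 0.0003, 0, 0, 30], [-0.005, 0.0187, 0.0003, 0, 0, 30], [-0.005, 0.0187, 0.0003, 0, 0, 30]],
])

```text
time: 4.75
tool_pos: [499.0, 75.8, 284.2]
tcp_rot: [-179.9, 0.0, 118.3]
ft_force: [-3.7, -4.7, 3.5]
finger_gap: 11.4
```

```bash
cat > st.py <<'E'
from bench import sensors
from h import *
import sys
s=sensors.sense();C=np.array([517,43.3]) if len(sys.argv)<3 else np.array([float(sys.argv[1]),float(sys.argv[2])])
d=s["tool_pos"][:2]-C;F=s["ft_force"];M=s["wrist_torque"]
print({k:np.round(s[k],2) for k in ("time","tool_pos","tcp_rot","ft_force","wrist_torque","finger_gap")},"j6",s["joint_pos"][5].round(1))
print("axis->tcp",np.linalg.norm(d).round(1),np.degrees(np.arctan2(d[1],d[0])).round(1),"FxR",(d[0]*F[1]-d[1]*F[0])/1000,"Mz",M[2],"tot",(d[0]*F[1]-d[1]*F[0])/1000+M[2])
rad=d/np.linalg.norm(d);print("F radial",F[:2]@rad,"F tang(ccw)",F[:2]@[-rad[1],rad[0]])
E
python3 st.py
```

```text
{'time': np.float64(4.75), 'tool_pos': array([498.99,  75.83, 284.18]), 'tcp_rot': array([-1.7995e+02,  5.0000e-02,  1.1834e+02]), 'ft_force': array([-3.71, -4.69,  3.55]), 'wrist_torque': array([-0.59,  0.56, -0.28]), 'finger_gap': np.float64(11.39)} j6 -25.5
axis->tcp 37.2 119.0 FxR 0.20498813585656142 Mz -0.28053887311435616 tot -0.07555073725779474
F radial -2.3078560677546225 F tang(ccw) 5.512770939072911
```

move_arm([
  [[-0.0001, 0.0033, 0.0001, 0, 0, 5], [-0.0006, 0.0065, 0.0001, 0, 0, 10], [-0.0013, 0.0097, 0.0002, 0, 0, 15], [-0.0023, 0.0128, 0.0002, 0, 0, 20], [-0.0035, 0.0158, 0.0003, 0, 0, 25], [-0.005, 0.0187, 0.0003, 0, 0, 30], [-0.0068, 0.0215, 0.0004, 0, 0, 35], [-0.0088, 0.0241, 0.0004, 0, 0, 40], [-0.011, 0.0265, 0.0005, 0, 0, 45], [-0.0134, 0.0287, 0.0006, 0, 0, 50], [-0.016, 0.0307, 0.0006, 0, 0, 55], [-0.0187, 0.0325, 0.0007, 0, 0, 60], [-0.0217, 0.034, 0.0007, 0, 0, 65], [-0.0247, 0.0352, 0.0008, 0, 0, 70], [-0.0278, 0.0362, 0.0008, 0, 0, 75], [-0.031, 0.0369, 0.0009, 0, 0, 80], [-0.031, 0.0369, 0.0009, 0, 0, 80], [-0.031, 0.0369, 0.0009, 0, 0, 80]],
])

```text
time: 6.55
tool_pos: [543.9, 65.7, 283.2]
tcp_rot: [-179.9, 0.3, 38.3]
ft_force: [-18.1, -6.8, 10.6]
finger_gap: 11.3
```

```bash
python3 st.py
```

```text
{'time': np.float64(6.55), 'tool_pos': array([543.95,  65.73, 283.16]), 'tcp_rot': array([-179.87,    0.33,   38.31]), 'ft_force': array([-18.09,  -6.82,  10.6 ]), 'wrist_torque': array([-0.97,  2.8 , -0.35]), 'finger_gap': np.float64(11.33)} j6 53.3
axis->tcp 35.1 39.8 FxR 0.22171329784574603 Mz -0.34646440216901964 tot -0.1247511043232736
F radial -18.266250583113543 F tang(ccw) 6.323930452804512
```

```bash
python3 - <<'E'
import numpy as np
def cen(p,q,deg):
    p=np.array(p);q=np.array(q);t=np.radians(deg);R=np.array([[np.cos(t),-np.sin(t)],[np.sin(t),np.cos(t)]])
    return np.linalg.solve(np.eye(2)-R,q-R@p)
P=[(485.09,63.08,148.37),(498.99,75.83,118.34),(543.95,65.73,38.31)]
for i,j in ((0,1),(1,2),(0,2)):
    c=cen(P[i][:2],P[j][:2],P[j][2]-P[i][2]);print(c,np.hypot(*(np.array(P[i][:2])-c)))
E
python3 look.py a side scene
```

```text
[515.80693348  43.54438233] 36.40288944721438
[515.45484318  44.00361873] 35.833079766576446
[515.44674145  43.82084839] 35.95061435280552
{'time': np.float64(6.65), 'joint_pos': array([ 1.59, -1.12, 89.62, -0.1 , 91.82, 53.26]), 'tool_pos': array([543.95,  65.7 , 283.18]), 'tcp_rot': array([-179.88,    0.32,   38.33]), 'ft_force': array([-16.76,  -6.4 ,   9.94]), 'wrist_torque': array([-0.92,  2.73, -0.29]), 'finger_gap': np.float64(11.17)}
```

move_arm([
  [[-0.0012, -0.0005, -0.0003, 0, 0, 0], [-0.0024, -0.001, -0.0005, 0, 0, 0], [-0.0024, -0.001, -0.0005, 0, 0, 0], [-0.0024, -0.001, -0.0005, 0, 0, 0]],
])

```text
time: 7.05
tool_pos: [543.5, 66.0, 283.3]
tcp_rot: [-180.0, 0.1, 38.4]
ft_force: [-3.5, -2.5, 0.7]
finger_gap: 11.2
```

```bash
python3 st.py 515.4 43.8; python3 arc.py -0.036 0 100 5
```

```text
{'time': np.float64(7.05), 'tool_pos': array([543.53,  65.98, 283.32]), 'tcp_rot': array([-1.7997e+02,  5.0000e-02,  3.8380e+01]), 'ft_force': array([-3.52, -2.47,  0.68]), 'wrist_torque': array([-0.33,  0.62, -0.14]), 'finger_gap': np.float64(11.18)} j6 53.2
axis->tcp 35.8 38.2 FxR 0.008505176351449394 Mz -0.14413143626668914 tot -0.13562625991523974
F radial -4.291212164794182 F tang(ccw) 0.23742257914054804
[-0.0001, 0.0031, 0.0001, 0, 0, 5], [-0.0005, 0.0063, 0.0001, 0, 0, 10], [-0.0012, 0.0093, 0.0002, 0, 0, 15], [-0.0022, 0.0123, 0.0002, 0, 0, 20], [-0.0034, 0.0152, 0.0003, 0, 0, 25], [-0.0048, 0.0180, 0.0003, 0, 0, 30], [-0.0065, 0.0206, 0.0004, 0, 0, 35], [-0.0084, 0.0231, 0.0004, 0, 0, 40], [-0.0105, 0.0255, 0.0005, 0, 0, 45], [-0.0129, 0.0276, 0.0006, 0, 0, 50], [-0.0154, 0.0295, 0.0006, 0, 0, 55], [-0.0180, 0.0312, 0.0007, 0, 0, 60], [-0.0208, 0.0326, 0.0007, 0, 0, 65], [-0.0237, 0.0338, 0.0008, 0, 0, 70], [-0.0267, 0.0348, 0.0008, 0, 0, 75], [-0.0297, 0.0355, 0.0009, 0, 0, 80], [-0.0329, 0.0359, 0.0009, 0, 0, 85], [-0.0360, 0.0360, 0.0010, 0, 0, 90], [-0.0391, 0.0359, 0.0011, 0, 0, 95], [-0.0423, 0.0355, 0.0011, 0, 0, 100],
```

move_arm([
  [[-0.0001, 0.0031, 0.0001, 0, 0, 5], [-0.0005, 0.0063, 0.0001, 0, 0, 10], [-0.0012, 0.0093, 0.0002, 0, 0, 15], [-0.0022, 0.0123, 0.0002, 0, 0, 20], [-0.0034, 0.0152, 0.0003, 0, 0, 25], [-0.0048, 0.018, 0.0003, 0, 0, 30], [-0.0065, 0.0206, 0.0004, 0, 0, 35], [-0.0084, 0.0231, 0.0004, 0, 0, 40], [-0.0105, 0.0255, 0.0005, 0, 0, 45], [-0.0129, 0.0276, 0.0006, 0, 0, 50], [-0.0154, 0.0295, 0.0006, 0, 0, 55], [-0.018, 0.0312, 0.0007, 0, 0, 60], [-0.0208, 0.0326, 0.0007, 0, 0, 65], [-0.0237, 0.0338, 0.0008, 0, 0, 70], [-0.0267, 0.0348, 0.0008, 0, 0, 75], [-0.0297, 0.0355, 0.0009, 0, 0, 80], [-0.0329, 0.0359, 0.0009, 0, 0, 85], [-0.036, 0.036, 0.001, 0, 0, 90], [-0.036, 0.036, 0.001, 0, 0, 90], [-0.036, 0.036, 0.001, 0, 0, 90]],
])

```text
time: 9.05
tool_pos: [537.5, 16.1, 282.3]
tcp_rot: [180.0, 0.1, -51.5]
ft_force: [-5.6, 1.0, 2.8]
finger_gap: 11.2
```

```bash
python3 st.py 515.4 43.8;  python3 - <<'E'
import numpy as np
def cen(p,q,deg):
    p=np.array(p);q=np.array(q);t=np.radians(deg);R=np.array([[np.cos(t),-np.sin(t)],[np.sin(t),np.cos(t)]])
    return np.linalg.solve(np.eye(2)-R,q-R@p)
from bench import sensors
s=sensors.sense();q=s["tool_pos"][:2]
for p in ((485.09,63.08,148.37),(543.53,65.98,38.38)): print(cen(p[:2],q,s["tcp_rot"][2]-p[2]))
E
```

```text
{'time': np.float64(9.05), 'tool_pos': array([537.55,  16.07, 282.32]), 'tcp_rot': array([ 1.7997e+02,  8.0000e-02, -5.1510e+01]), 'ft_force': array([-5.55,  0.97,  2.76]), 'wrist_torque': array([ 0.27,  0.82, -0.  ]), 'finger_gap': np.float64(11.23)} j6 137.7
axis->tcp 35.5 -51.4 FxR -0.13248080634852732 Mz -0.0033404334827700152 tot -0.13582123983129735
F radial -4.219687418108117 F tang(ccw) -3.733219112014097
[515.43660931  44.171499  ]
[515.53471164  44.02349981]
```

move_arm([
  [[0, 0, 0, 0, 0, 0], [0, 0, 0, 0, 0, 0], [0, 0, 0, 0, 0, 0], [0, 0, 0, 0, 0, 0], [0, 0, 0, 0, 0, 0], [0, 0, -0.015, 0, 0, 0], [0, 0, -0.03, 0, 0, 0], [0, 0, -0.045, 0, 0, 0], [0, 0, -0.045, 0, 0, -8], [0, 0, -0.045, 0, 0, -16], [0, 0, -0.045, 0, 0, -24], [0, 0, -0.045, 0, 0, -32], [0, 0, -0.045, 0, 0, -40], [0, 0, -0.045, 0, 0, -48], [0, 0, -0.045, 0, 0, -56], [0, 0, -0.045, 0, 0, -64], [0, 0, -0.045, 0, 0, -72], [0, 0, -0.045, 0, 0, -80], [0, 0, -0.045, 0, 0, -88], [0, 0, -0.045, 0, 0, -96]],
], grip=0.7)

```text
time: 11.05
tool_pos: [538.5, 15.5, 329.5]
tcp_rot: [179.9, -0.1, 44.7]
ft_force: [0.1, -0.3, -0.9]
finger_gap: 59.7
```

move_arm([
  [[0, 0, 0, 0, 0, -8], [0, 0, 0, 0, 0, -16], [0, 0, 0, 0, 0, -24], [0, 0, 0, 0, 0, -32], [0, 0, 0, 0, 0, -40], [0, 0, 0, 0, 0, -48], [0, 0, 0, 0, 0, -56], [0, 0, 0, 0, 0, -64], [0, 0, 0, 0, 0, -72], [0, 0, 0, 0, 0, -80], [0, 0, 0, 0, 0, -84], [0, 0, 0, 0, 0, -84]],
])

```text
time: 12.25
tool_pos: [538.4, 15.5, 329.3]
tcp_rot: [179.9, 0.1, 128.4]
ft_force: [0.2, 0.6, -0.0]
finger_gap: 59.8
```

```bash
python3 st.py 515.4 44.1;python3 look.py b wrist
```

```text
{'time': np.float64(12.25), 'tool_pos': array([538.45,  15.5 , 329.33]), 'tcp_rot': array([1.7992e+02, 8.0000e-02, 1.2844e+02]), 'ft_force': array([ 0.21,  0.61, -0.03]), 'wrist_torque': array([-0.05,  0.03,  0.03]), 'finger_gap': np.float64(59.8)} j6 -42.2
axis->tcp 36.7 -51.1 FxR 0.019818588429670332 Mz 0.030776711661494958 tot 0.05059530009116529
F radial -0.34234226991058403 F tang(ccw) 0.539525924108047
{'time': np.float64(12.3), 'joint_pos': array([ -3.81,  -3.3 ,  87.03,  -0.  ,  96.18, -42.09]), 'tool_pos': array([538.39,  15.49, 329.05]), 'tcp_rot': array([1.7993e+02, 7.0000e-02, 1.2828e+02]), 'ft_force': array([ 0.48, -0.13, -0.53]), 'wrist_torque': array([ 0.  ,  0.  , -0.02]), 'finger_gap': np.float64(59.46)}
```

View pics/bwrist.png

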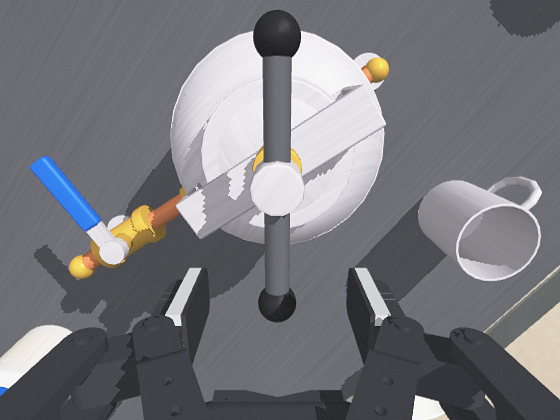

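move_arm([
  [[0, 0, 0.015, 0, 0, 0], [0, 0, 0.03, 0, 0, 0], [0, 0, 0.042, 0, 0, 0], [0, 0, 0.0465, 0, 0, 0], [0, 0, 0.0465, 0, 0, 0], [0, 0, 0.0465, 0, 0, 0]],
])

```text
time: 12.9
tool_pos: [538.0, 15.5, 281.2]
tcp_rot: [180.0, 0.0, 128.4]
ft_force: [-0.1, -0.0, 0.6]
finger_gap: 59.9
```

move_arm([
  [[0, 0, 0, 0, 0, 0], [0, 0, 0, 0, 0, 0], [0, 0, 0, 0, 0, 0], [0, 0, 0, 0, 0, 0], [0, 0, 0, 0, 0, 0], [0, 0, 0, 0, 0, 0], [0, 0, 0, 0, 0, 0]],
], grip=0, newtons=60)

```text
time: 13.6
tool_pos: [538.2, 15.4, 281.6]
tcp_rot: [180.0, 0.0, 128.4]
ft_force: [-1.8, -0.1, 5.2]
finger_gap: 10.9
```

```bash
python3 st.py 515.4 44.1; python3 arc.py 0.0367 0 30 5
```

```text
{'time': np.float64(13.6), 'tool_pos': array([538.15,  15.42, 281.65]), 'tcp_rot': array([1.7997e+02, 3.0000e-02, 1.2838e+02]), 'ft_force': array([-1.8 , -0.09,  5.17]), 'wrist_torque': array([-0.11,  0.22,  0.08]), 'finger_gap': np.float64(10.92)} j6 -42.2
axis->tcp 36.6 -51.6 FxR -0.05380727507330518 Mz 0.08021218953237327 tot 0.02640491445906809
F radial -1.0495587697237683 F tang(ccw) -1.469957707744806
[0.0001, -0.0032, 0.0001, 0, 0, 5], [0.0006, -0.0064, 0.0001, 0, 0, 10], [0.0013, -0.0095, 0.0002, 0, 0, 15], [0.0022, -0.0126, 0.0002, 0, 0, 20], [0.0034, -0.0155, 0.0003, 0, 0, 25], [0.0049, -0.0183, 0.0003, 0, 0, 30],
```

move_arm([
  [[0.0001, -0.0032, 0.0001, 0, 0, 5], [0.0006, -0.0064, 0.0001, 0, 0, 10], [0.0013, -0.0095, 0.0002, 0, 0, 15], [0.0013, -0.0095, 0.0002, 0, 0, 15], [0.0013, -0.0095, 0.0002, 0, 0, 15], [0.0013, -0.0095, 0.0002, 0, 0, 15]],
])

```text
time: 14.2
tool_pos: [529.9, 10.5, 281.5]
tcp_rot: [180.0, 0.0, 113.5]
ft_force: [-1.6, -1.7, 5.5]
finger_gap: 11.0
```

```bash
python3 st.py 515.4 44.1
```

```text
{'time': np.float64(14.2), 'tool_pos': array([529.94,  10.49, 281.47]), 'tcp_rot': array([1.7996e+02, 3.0000e-02, 1.1348e+02]), 'ft_force': array([-1.58, -1.7 ,  5.47]), 'wrist_torque': array([-0.15,  0.26, -0.04]), 'finger_gap': np.float64(10.98)} j6 -27.9
axis->tcp 36.6 -66.6 FxR -0.07777378305664415 Mz -0.03957808041702008 tot -0.11735186347366422
F radial 0.9313021839752065 F tang(ccw) -2.1236584935787763
```

move_arm([
  [[0.0001, -0.0032, 0.0001, 0, 0, 5], [0.0006, -0.0064, 0.0001, 0, 0, 10], [0.0013, -0.0095, 0.0002, 0, 0, 15], [0.0013, -0.0095, 0.0002, 0, 0, 15], [0.0013, -0.0095, 0.0002, 0, 0, 15], [0.0013, -0.0095, 0.0002, 0, 0, 15]],
])

```text
time: 14.8
tool_pos: [520.7, 7.9, 281.3]
tcp_rot: [180.0, 0.0, 98.5]
ft_force: [-2.0, -2.5, 6.3]
finger_gap: 11.5
```

```bash
python3 st.py 515.4 44.1
```

```text
{'time': np.float64(14.8), 'tool_pos': array([520.72,   7.89, 281.28]), 'tcp_rot': array([1.7996e+02, 3.0000e-02, 9.8490e+01]), 'ft_force': array([-1.98, -2.53,  6.3 ]), 'wrist_torque': array([-0.15,  0.28, -0.05]), 'finger_gap': np.float64(11.48)} j6 -13.2
axis->tcp 36.6 -81.6 FxR -0.08530621635151078 Mz -0.04869780947883723 tot -0.134004025830348
F radial 2.211251351486016 F tang(ccw) -2.330783366245761
```

move_arm([
  [[0.0001, -0.0032, 0.0001, 0, 0, 5], [0.0006, -0.0064, 0.0001, 0, 0, 10], [0.0013, -0.0095, 0.0002, 0, 0, 15], [0.0013, -0.0095, 0.0002, 0, 0, 15], [0.0013, -0.0095, 0.0002, 0, 0, 15], [0.0013, -0.0095, 0.0002, 0, 0, 15]],
])

```text
time: 15.4
tool_pos: [511.2, 7.7, 281.1]
tcp_rot: [179.9, 0.0, 83.5]
ft_force: [-2.0, -1.5, 6.6]
finger_gap: 10.9
```

```bash
python3 st.py 515.4 44.1
```

```text
{'time': np.float64(15.4), 'tool_pos': array([511.15,   7.69, 281.11]), 'tcp_rot': array([1.7995e+02, 2.0000e-02, 8.3480e+01]), 'ft_force': array([-2.02, -1.5 ,  6.61]), 'wrist_torque': array([-0.27,  0.29, -0.07]), 'finger_gap': np.float64(10.91)} j6 1.7
axis->tcp 36.7 -96.7 FxR -0.06706507168376868 Mz -0.06576614436119807 tot -0.13283121604496675
F radial 1.7200751581807927 F tang(ccw) -1.829668306046895
```

move_arm([
  [[0.0001, -0.0032, 0.0001, 0, 0, 5], [0.0006, -0.0064, 0.0001, 0, 0, 10], [0.0013, -0.0095, 0.0002, 0, 0, 15], [0.0013, -0.0095, 0.0002, 0, 0, 15], [0.0013, -0.0095, 0.0002, 0, 0, 15], [0.0013, -0.0095, 0.0002, 0, 0, 15]],
])

```text
time: 16.0
tool_pos: [501.8, 10.0, 281.0]
tcp_rot: [179.9, 0.0, 68.5]
ft_force: [-1.9, -1.4, 6.6]
finger_gap: 10.9
```

```bash
python3 st.py 515.4 44.1
```

```text
{'time': np.float64(16.0), 'tool_pos': array([501.83,  10.04, 280.96]), 'tcp_rot': array([1.7994e+02, 2.0000e-02, 6.8480e+01]), 'ft_force': array([-1.94, -1.38,  6.64]), 'wrist_torque': array([-0.29,  0.33, -0.1 ]), 'finger_gap': np.float64(10.94)} j6 16.8
axis->tcp 36.7 -111.7 FxR -0.04746314666575648 Mz -0.09960108418768111 tot -0.1470642308534376
F radial 2.0044736599055373 F tang(ccw) -1.2943991515555981
```

φ=260°, still slack.

move_arm([
  [[0.0001, -0.0032, 0.0001, 0, 0, 5], [0.0006, -0.0064, 0.0001, 0, 0, 10], [0.0013, -0.0095, 0.0002, 0, 0, 15], [0.0013, -0.0095, 0.0002, 0, 0, 15], [0.0013, -0.0095, 0.0002, 0, 0, 15], [0.0013, -0.0095, 0.0002, 0, 0, 15]],
])

```text
time: 16.6
tool_pos: [493.4, 14.7, 280.8]
tcp_rot: [179.9, 0.0, 53.5]
ft_force: [-2.8, -1.6, 6.4]
finger_gap: 11.2
```

```bash
python3 st.py 515.4 44.1
```

```text
{'time': np.float64(16.6), 'tool_pos': array([493.45,  14.73, 280.75]), 'tcp_rot': array([1.7994e+02, 1.0000e-02, 5.3480e+01]), 'ft_force': array([-2.8 , -1.58,  6.38]), 'wrist_torque': array([-0.33,  0.38, -0.12]), 'finger_gap': np.float64(11.23)} j6 32.3
axis->tcp 36.7 -126.8 FxR -0.04743754993879695 Mz -0.11934610869871566 tot -0.1667836586375126
F radial 2.9398152861904245 F tang(ccw) -1.2937412606528504
```

move_arm([
  [[0.0001, -0.0032, 0.0001, 0, 0, 5], [0.0006, -0.0064, 0.0001, 0, 0, 10], [0.0013, -0.0095, 0.0002, 0, 0, 15], [0.0013, -0.0095, 0.0002, 0, 0, 15], [0.0013, -0.0095, 0.0002, 0, 0, 15], [0.0013, -0.0095, 0.0002, 0, 0, 15]],
])

```text
time: 17.2
tool_pos: [486.6, 21.4, 280.6]
tcp_rot: [179.9, -0.0, 38.5]
ft_force: [-3.8, -2.9, 7.6]
finger_gap: 11.3
```

```bash
python3 st.py 515.4 44.1
```

```text
{'time': np.float64(17.2), 'tool_pos': array([486.58,  21.43, 280.62]), 'tcp_rot': array([ 1.7994e+02, -1.0000e-02,  3.8480e+01]), 'ft_force': array([-3.76, -2.86,  7.55]), 'wrist_torque': array([-0.31,  0.4 , -0.16]), 'finger_gap': np.float64(11.32)} j6 48.0
axis->tcp 36.7 -141.8 FxR -0.0027395917523278116 Mz -0.15963314432742115 tot -0.16237273607974897
F radial 4.725825293949298 F tang(ccw) -0.074714673770467
```

φ=290°, slack still.

move_arm([
  [[0.0001, -0.0032, 0.0001, 0, 0, 5], [0.0006, -0.0064, 0.0001, 0, 0, 10], [0.0013, -0.0095, 0.0002, 0, 0, 15], [0.0013, -0.0095, 0.0002, 0, 0, 15], [0.0013, -0.0095, 0.0002, 0, 0, 15], [0.0013, -0.0095, 0.0002, 0, 0, 15]],
])

```text
time: 17.8
tool_pos: [481.7, 29.7, 280.4]
tcp_rot: [179.9, -0.0, 23.5]
ft_force: [-2.6, -1.9, 7.3]
finger_gap: 11.1
```

```bash
python3 st.py 515.4 44.1
```

```text
{'time': np.float64(17.8), 'tool_pos': array([481.67,  29.72, 280.43]), 'tcp_rot': array([ 1.7995e+02, -2.0000e-02,  2.3480e+01]), 'ft_force': array([-2.58, -1.89,  7.28]), 'wrist_torque': array([-0.38,  0.51, -0.13]), 'finger_gap': np.float64(11.13)} j6 64.0
axis->tcp 36.7 -156.9 FxR 0.026618157392768224 Mz -0.13287037755813233 tot -0.1062522201653641
F radial 3.113324199911874 F tang(ccw) 0.7258903719327398
```

move_arm([
  [[0.0001, -0.0032, 0.0001, 0, 0, 5], [0.0006, -0.0064, 0.0001, 0, 0, 10], [0.0013, -0.0095, 0.0002, 0, 0, 15], [0.0013, -0.0095, 0.0002, 0, 0, 15], [0.0013, -0.0095, 0.0002, 0, 0, 15], [0.0013, -0.0095, 0.0002, 0, 0, 15]],
])

```text
time: 18.4
tool_pos: [479.1, 39.0, 280.3]
tcp_rot: [180.0, -0.0, 8.5]
ft_force: [-3.2, -1.7, 7.7]
finger_gap: 11.4
```

```bash
python3 st.py 515.4 44.1
```

```text
{'time': np.float64(18.4), 'tool_pos': array([479.07,  38.98, 280.26]), 'tcp_rot': array([ 1.7996e+02, -3.0000e-02,  8.4800e+00]), 'ft_force': array([-3.22, -1.65,  7.66]), 'wrist_torque': array([-0.37,  0.53, -0.19]), 'finger_gap': np.float64(11.45)} j6 80.1
axis->tcp 36.7 -172.0 FxR 0.04348309765124941 Mz -0.19002430381963423 tot -0.1465412061683848
F radial 3.4226326810963332 F tang(ccw) 1.1852547466569983
```

φ=320°, slack.

move_arm([
  [[0.0001, -0.0032, 0.0001, 0, 0, 5], [0.0006, -0.0064, 0.0001, 0, 0, 10], [0.0013, -0.0095, 0.0002, 0, 0, 15], [0.0013, -0.0095, 0.0002, 0, 0, 15], [0.0013, -0.0095, 0.0002, 0, 0, 15], [0.0013, -0.0095, 0.0002, 0, 0, 15]],
])

```text
time: 19.0
tool_pos: [479.0, 48.6, 280.1]
tcp_rot: [180.0, -0.0, -6.5]
ft_force: [-3.8, -2.3, 7.5]
finger_gap: 11.0
```

```bash
python3 st.py 515.4 44.1
```

```text
{'time': np.float64(19.0), 'tool_pos': array([479.  ,  48.59, 280.1 ]), 'tcp_rot': array([ 1.7997e+02, -4.0000e-02, -6.5300e+00]), 'ft_force': array([-3.81, -2.31,  7.53]), 'wrist_torque': array([-0.31,  0.51, -0.22]), 'finger_gap': np.float64(10.95)} j6 96.2
axis->tcp 36.7 173.0 FxR 0.101071747144934 Mz -0.21881499714599018 tot -0.11774325000105618
F radial 3.496900644511998 F tang(ccw) 2.755977363513057
```

move_arm([
  [[0.0001, -0.0032, 0.0001, 0, 0, 5], [0.0006, -0.0064, 0.0001, 0, 0, 10], [0.0013, -0.0095, 0.0002, 0, 0, 15], [0.0013, -0.0095, 0.0002, 0, 0, 15], [0.0013, -0.0095, 0.0002, 0, 0, 15], [0.0013, -0.0095, 0.0002, 0, 0, 15]],
])

```text
time: 19.6
tool_pos: [481.4, 57.9, 279.9]
tcp_rot: [180.0, -0.1, -21.5]
ft_force: [-2.7, -1.6, 7.8]
finger_gap: 10.6
```

```bash
python3 st.py 515.4 44.1
```

```text
{'time': np.float64(19.6), 'tool_pos': array([481.42,  57.87, 279.91]), 'tcp_rot': array([ 1.7999e+02, -5.0000e-02, -2.1530e+01]), 'ft_force': array([-2.7 , -1.58,  7.82]), 'wrist_torque': array([-0.29,  0.55, -0.23]), 'finger_gap': np.float64(10.58)} j6 112.3
axis->tcp 36.7 157.9 FxR 0.09088815415690255 Mz -0.23214242741871116 tot -0.14125427326180862
F radial 1.9121889878078977 F tang(ccw) 2.478933089292338
```

move_arm([
  [[0.0001, -0.0032, 0.0001, 0, 0, 5], [0.0006, -0.0064, 0.0001, 0, 0, 10], [0.0013, -0.0095, 0.0002, 0, 0, 15], [0.0013, -0.0095, 0.0002, 0, 0, 15], [0.0013, -0.0095, 0.0002, 0, 0, 15], [0.0013, -0.0095, 0.0002, 0, 0, 15]],
])

```text
time: 20.2
tool_pos: [486.2, 66.2, 279.7]
tcp_rot: [-180.0, -0.1, -36.5]
ft_force: [-3.0, -2.6, 8.3]
finger_gap: 11.2
```

```bash
python3 st.py 515.4 44.1
```

```text
{'time': np.float64(20.2), 'tool_pos': array([486.16,  66.23, 279.73]), 'tcp_rot': array([-1.7999e+02, -6.0000e-02, -3.6530e+01]), 'ft_force': array([-3.01, -2.63,  8.32]), 'wrist_torque': array([-0.33,  0.48, -0.16]), 'finger_gap': np.float64(11.19)} j6 128.3
axis->tcp 36.7 142.9 FxR 0.1434234647909643 Mz -0.1612727874265461 tot -0.01784932263558181
F radial 0.8152714882602775 F tang(ccw) 3.9114210481462672
```

move_arm([
  [[0.0001, -0.0032, 0.0001, 0, 0, 5], [0.0006, -0.0064, 0.0001, 0, 0, 10], [0.0013, -0.0095, 0.0002, 0, 0, 15], [0.0013, -0.0095, 0.0002, 0, 0, 15], [0.0013, -0.0095, 0.0002, 0, 0, 15], [0.0013, -0.0095, 0.0002, 0, 0, 15]],
])

```text
time: 20.8
tool_pos: [492.6, 72.8, 279.6]
tcp_rot: [180.0, -0.1, -51.5]
ft_force: [-4.6, -3.0, 9.1]
finger_gap: 11.4
```

```bash
python3 st.py 515.4 44.1
```

```text
{'time': np.float64(20.8), 'tool_pos': array([492.62,  72.8 , 279.56]), 'tcp_rot': array([ 1.7997e+02, -5.0000e-02, -5.1530e+01]), 'ft_force': array([-4.63, -2.98,  9.14]), 'wrist_torque': array([-0.62,  0.76, -0.07]), 'finger_gap': np.float64(11.44)} j6 144.1
axis->tcp 36.6 128.4 FxR 0.2006462025922088 Mz -0.06730544470419211 tot 0.1333407578880167
F radial 0.5469881589709986 F tang(ccw) 5.476136034124592
```

move_arm([
  [[0, 0, 0, 0, 0, 0], [0, 0, 0, 0, 0, 0], [0, 0, 0, 0, 0, 0], [0, 0, 0, 0, 0, 0], [0, 0, 0, 0, 0, 0], [0, 0, -0.015, 0, 0, 0], [0, 0, -0.03, 0, 0, 0], [0, 0, -0.045, 0, 0, 0], [0, 0, -0.045, 0, 0, -8], [0, 0, -0.045, 0, 0, -16], [0, 0, -0.045, 0, 0, -24], [0, 0, -0.045, 0, 0, -32], [0, 0, -0.045, 0, 0, -40], [0, 0, -0.045, 0, 0, -48], [0, 0, -0.045, 0, 0, -56], [0, 0, -0.045, 0, 0, -64], [0, 0, -0.045, 0, 0, -72], [0, 0, -0.045, 0, 0, -80], [0, 0, -0.045, 0, 0, -88], [0, 0, -0.045, 0, 0, -96]],
], grip=0.7)

```text
time: 22.8
tool_pos: [493.2, 73.3, 325.6]
tcp_rot: [179.9, -0.1, 44.7]
ft_force: [0.0, -0.9, -0.7]
finger_gap: 59.8
```

move_arm([
  [[0, 0, 0, 0, 0, -8], [0, 0, 0, 0, 0, -16], [0, 0, 0, 0, 0, -24], [0, 0, 0, 0, 0, -32], [0, 0, 0, 0, 0, -40], [0, 0, 0, 0, 0, -48], [0, 0, 0, 0, 0, -56], [0, 0, 0, 0, 0, -64], [0, 0, 0, 0, 0, -72], [0, 0, 0, 0, 0, -80], [0, 0, 0, 0, 0, -84], [0, 0, 0, 0, 0, -84], [0, 0, 0, 0, 0, -84]],
])

```text
time: 24.1
tool_pos: [493.0, 73.3, 324.8]
tcp_rot: [179.9, 0.0, 128.2]
ft_force: [-0.1, -0.4, -0.1]
finger_gap: 59.4
```

```bash
python3 st.py 515.4 44.1;python3 look.py c wrist scene
```

```text
{'time': np.float64(24.1), 'tool_pos': array([493.02,  73.34, 324.84]), 'tcp_rot': array([1.7993e+02, 5.0000e-02, 1.2825e+02]), 'ft_force': array([-0.08, -0.39, -0.09]), 'wrist_torque': array([ 0.02, -0.01,  0.  ]), 'finger_gap': np.float64(59.38)} j6 -35.7
axis->tcp 36.8 127.4 FxR 0.011126460878211479 Mz 0.0015266909461395563 tot 0.012653151824351035
F radial -0.25922519730477867 F tang(ccw) 0.3021414905177923
{'time': np.float64(24.2), 'joint_pos': array([  2.57,  -9.58,  93.32,  -0.  ,  96.21, -35.72]), 'tool_pos': array([492.85,  73.34, 324.32]), 'tcp_rot': array([1.7997e+02, 2.0000e-02, 1.2828e+02]), 'ft_force': array([-0.57, -0.63, -0.48]), 'wrist_torque': array([-0.04, -0.03,  0.01]), 'finger_gap': np.float64(60.01)}
```

View pics/cwrist.png

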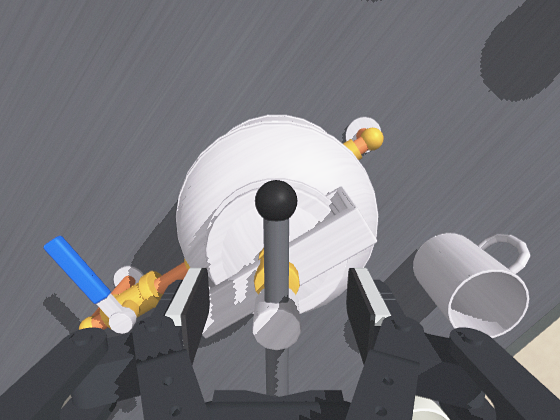

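move_arm([
  [[0, 0, 0.015, 0, 0, 0], [0, 0, 0.03, 0, 0, 0], [0, 0, 0.04, 0, 0, 0], [0, 0, 0.0445, 0, 0, 0], [0, 0, 0.0445, 0, 0, 0], [0, 0, 0.0445, 0, 0, 0]],
])

```text
time: 24.8
tool_pos: [492.7, 73.3, 279.4]
tcp_rot: [180.0, 0.0, 128.4]
ft_force: [0.6, 0.2, 0.5]
finger_gap: 59.5
```

move_arm([
  [[0, 0, 0, 0, 0, 0], [0, 0, 0, 0, 0, 0], [0, 0, 0, 0, 0, 0], [0, 0, 0, 0, 0, 0], [0, 0, 0, 0, 0, 0], [0, 0, 0, 0, 0, 0], [0, 0, 0, 0, 0, 0]],
], grip=0, newtons=80)

```text
time: 25.5
tool_pos: [492.6, 73.1, 279.8]
tcp_rot: [-180.0, 0.0, 128.4]
ft_force: [-4.1, -3.0, 5.1]
finger_gap: 10.6
```

```bash
python3 st.py 515.4 44.1; python3 arc.py -0.0368 0 30 5
```

```text
{'time': np.float64(25.5), 'tool_pos': array([492.55,  73.07, 279.79]), 'tcp_rot': array([-1.7999e+02,  3.0000e-02,  1.2837e+02]), 'ft_force': array([-4.13, -3.01,  5.1 ]), 'wrist_torque': array([-0.34,  0.75, -0.07]), 'finger_gap': np.float64(10.59)} j6 -35.8
axis->tcp 36.9 128.3 FxR 0.18845039096794713 Mz -0.07281885797831755 tot 0.11563153298962958
F radial 0.18915645848702836 F tang(ccw) 5.108220565664394
[-0.0001, 0.0032, 0.0001, 0, 0, 5], [-0.0006, 0.0064, 0.0001, 0, 0, 10], [-0.0013, 0.0095, 0.0002, 0, 0, 15], [-0.0022, 0.0126, 0.0002, 0, 0, 20], [-0.0034, 0.0156, 0.0003, 0, 0, 25], [-0.0049, 0.0184, 0.0003, 0, 0, 30],
```

move_arm([
  [[-0.0001, 0.0032, 0.0001, 0, 0, 5], [-0.0006, 0.0064, 0.0001, 0, 0, 10], [-0.0013, 0.0095, 0.0002, 0, 0, 15], [-0.0013, 0.0095, 0.0002, 0, 0, 15], [-0.0013, 0.0095, 0.0002, 0, 0, 15], [-0.0013, 0.0095, 0.0002, 0, 0, 15]],
])

```text
time: 26.1
tool_pos: [500.7, 78.0, 279.6]
tcp_rot: [-180.0, 0.0, 113.4]
ft_force: [-5.1, -2.9, 6.2]
finger_gap: 10.5
```

```bash
python3 st.py 515.4 44.1
```

```text
{'time': np.float64(26.1), 'tool_pos': array([500.74,  77.97, 279.59]), 'tcp_rot': array([-1.7998e+02,  2.0000e-02,  1.1338e+02]), 'ft_force': array([-5.09, -2.88,  6.17]), 'wrist_torque': array([-0.41,  0.85, -0.02]), 'finger_gap': np.float64(10.52)} j6 -20.3
axis->tcp 36.9 113.4 FxR 0.2146107978123199 Mz -0.01998059614702522 tot 0.19463020166529468
F radial -0.6222732273883795 F tang(ccw) 5.81551940841546
```

move_arm([
  [[-0.0001, 0.0032, 0.0001, 0, 0, 5], [-0.0006, 0.0064, 0.0001, 0, 0, 10], [-0.0013, 0.0095, 0.0002, 0, 0, 15], [-0.0013, 0.0095, 0.0002, 0, 0, 15], [-0.0013, 0.0095, 0.0002, 0, 0, 15], [-0.0013, 0.0095, 0.0002, 0, 0, 15]],
])

```text
time: 26.7
tool_pos: [510.0, 80.6, 279.5]
tcp_rot: [-180.0, 0.0, 98.4]
ft_force: [-5.1, -1.4, 6.3]
finger_gap: 10.7
```

```bash
python3 st.py 515.4 44.1
```

```text
{'time': np.float64(26.7), 'tool_pos': array([509.97,  80.57, 279.45]), 'tcp_rot': array([-1.7999e+02,  2.0000e-02,  9.8370e+01]), 'ft_force': array([-5.05, -1.41,  6.27]), 'wrist_torque': array([-0.34,  0.92,  0.06]), 'finger_gap': np.float64(10.74)} j6 -5.1
axis->tcp 36.9 98.5 FxR 0.19192264404358522 Mz 0.05814807878799465 tot 0.2500707228315799
F radial -0.6473092555014441 F tang(ccw) 5.204737442364234
```

move_arm([
  [[-0.0001, 0.0032, 0.0001, 0, 0, 5], [-0.0006, 0.0064, 0.0001, 0, 0, 10], [-0.0013, 0.0095, 0.0002, 0, 0, 15]],
])

```text
time: 27.0
tool_pos: [519.3, 80.8, 279.3]
tcp_rot: [-180.0, 0.0, 83.2]
ft_force: [-8.3, -2.5, 8.4]
finger_gap: 10.3
```

```bash
python3 st.py 515.4 44.1
```

```text
{'time': np.float64(27.0), 'tool_pos': array([519.29,  80.79, 279.26]), 'tcp_rot': array([-1.7995e+02,  2.0000e-02,  8.3200e+01]), 'ft_force': array([-8.34, -2.52,  8.41]), 'wrist_torque': array([-0.41,  1.25,  0.34]), 'finger_gap': np.float64(10.27)} j6 10.1
axis->tcp 36.9 83.9 FxR 0.29631312429396867 Mz 0.34040332192546746 tot 0.6367164462194361
F radial -3.382546051223898 F tang(ccw) 8.030081145356034
```

move_arm([
  [[0, 0, 0, 0, 0, 0], [0, 0, 0, 0, 0, 0], [0, 0, 0, 0, 0, 0]],
])

```text
time: 27.3
tool_pos: [519.5, 80.8, 279.3]
tcp_rot: [-180.0, 0.0, 83.4]
ft_force: [-5.4, -1.8, 6.2]
finger_gap: 10.7
```

```bash
python3 st.py 515.4 44.1; python3 look.py d side
```

```text
{'time': np.float64(27.3), 'tool_pos': array([519.49,  80.75, 279.27]), 'tcp_rot': array([-1.7999e+02,  2.0000e-02,  8.3380e+01]), 'ft_force': array([-5.43, -1.81,  6.22]), 'wrist_torque': array([-0.3 ,  0.92,  0.02]), 'finger_gap': np.float64(10.72)} j6 9.9
axis->tcp 36.9 83.6 FxR 0.19143683287207713 Mz 0.02445172291586776 tot 0.21588855578794489
F radial -2.4017548475143693 F tang(ccw) 5.190598352820828
{'time': np.float64(27.35), 'joint_pos': array([ 3.260e+00, -4.860e+00,  9.364e+01, -1.000e-02,  9.123e+01,
        9.870e+00]), 'tool_pos': array([519.52,  80.75, 279.27]), 'tcp_rot': array([-1.7999e+02,  1.0000e-02,  8.3380e+01]), 'ft_force': array([-5.6 , -2.55,  5.99]), 'wrist_torque': array([-0.29,  1.  ,  0.01]), 'finger_gap': np.float64(10.43)}
```

move_arm([
  [[-0.0001, 0.0032, 0.0001, 0, 0, 5], [-0.0006, 0.0064, 0.0001, 0, 0, 10], [-0.0013, 0.0095, 0.0002, 0, 0, 15]],
])

```text
time: 27.65
tool_pos: [528.5, 78.5, 279.1]
tcp_rot: [-180.0, 0.0, 68.2]
ft_force: [-8.5, -0.9, 8.5]
finger_gap: 10.8
```

```bash
python3 st.py 515.4 44.1
```

```text
{'time': np.float64(27.65), 'tool_pos': array([528.55,  78.54, 279.08]), 'tcp_rot': array([-1.7995e+02,  2.0000e-02,  6.8220e+01]), 'ft_force': array([-8.5 , -0.94,  8.54]), 'wrist_torque': array([-0.26,  1.26,  0.42]), 'finger_gap': np.float64(10.75)} j6 24.7
axis->tcp 36.9 69.1 FxR 0.2803326847209204 Mz 0.42002033967772967 tot 0.70035302439865
F radial -3.90636983996505 F tang(ccw) 7.605505332908938
```

move_arm([
  [[0, 0, 0, 0, 0, 0], [0, 0, 0, 0, 0, 0], [0, 0, 0, 0, 0, 0]],
])

```text
time: 27.95
tool_pos: [528.8, 78.4, 279.1]
tcp_rot: [-180.0, 0.0, 68.4]
ft_force: [-5.9, -1.2, 6.9]
finger_gap: 10.6
```

```bash
python3 st.py 515.4 44.1
```

```text
{'time': np.float64(27.95), 'tool_pos': array([528.75,  78.44, 279.1 ]), 'tcp_rot': array([-1.7999e+02,  1.0000e-02,  6.8390e+01]), 'ft_force': array([-5.91, -1.21,  6.87]), 'wrist_torque': array([-0.24,  1.  ,  0.09]), 'finger_gap': np.float64(10.62)} j6 24.6
axis->tcp 36.8 68.8 FxR 0.18683219635345494 Mz 0.0888046890414276 tot 0.2756368853948825
F radial -3.273578242694208 F tang(ccw) 5.0712997578364005
```

move_arm([
  [[-0.0001, 0.0032, 0.0001, 0, 0, 5], [-0.0006, 0.0064, 0.0001, 0, 0, 10], [-0.0013, 0.0095, 0.0002, 0, 0, 15], [-0.0013, 0.0095, 0.0002, 0, 0, 15], [-0.0013, 0.0095, 0.0002, 0, 0, 15], [-0.0013, 0.0095, 0.0002, 0, 0, 15]],
])

```text
time: 28.55
tool_pos: [537.1, 73.9, 279.0]
tcp_rot: [-180.0, 0.0, 53.4]
ft_force: [-6.2, 0.0, 6.6]
finger_gap: 10.3
```

```bash
python3 st.py 515.4 44.1
```

```text
{'time': np.float64(28.55), 'tool_pos': array([537.1 ,  73.9 , 278.95]), 'tcp_rot': array([-179.99,    0.  ,   53.4 ]), 'ft_force': array([-6.25,  0.05,  6.64]), 'wrist_torque': array([-0.09,  0.96,  0.11]), 'finger_gap': np.float64(10.29)} j6 39.0
axis->tcp 36.9 53.9 FxR 0.1871080956738218 Mz 0.113017956513696 tot 0.3001260521875178
F radial -3.639773573164396 F tang(ccw) 5.075868130807645
```

move_arm([
  [[0, 0, 0, 0, 0, 0], [0, 0, 0, 0, 0, 0], [0, 0, 0, 0, 0, 0], [0, 0, 0, 0, 0, 0], [0, 0, 0, 0, 0, 0], [0, 0, 0, 0, 0, 0], [0, 0, -0.015, 0, 0, 0], [0, 0, -0.03, 0, 0, 0], [0, 0, -0.05, 0, 0, 0], [0, 0, -0.08, 0, 0, 0], [0, 0, -0.11, 0, 0, 0], [0, 0, -0.11, 0, 0, 0], [0, 0, -0.11, 0, 0, 0]],
], grip=0.7)

```text
time: 29.85
tool_pos: [538.0, 73.8, 390.7]
tcp_rot: [179.8, -0.1, 53.4]
ft_force: [0.0, -0.8, -0.2]
finger_gap: 59.5
```

```bash
python3 st.py 515.4 44.1; python3 look.py e wrist scene side
```

```text
{'time': np.float64(29.85), 'tool_pos': array([538.04,  73.83, 390.66]), 'tcp_rot': array([ 1.7983e+02, -1.4000e-01,  5.3380e+01]), 'ft_force': array([ 0.04, -0.79, -0.24]), 'wrist_torque': array([0.01, 0.02, 0.02]), 'finger_gap': np.float64(59.49)} j6 39.0
axis->tcp 37.4 52.7 FxR -0.01906909444546201 Mz 0.021575935623584765 tot 0.0025068411781227554
F radial -0.6014274429680981 F tang(ccw) -0.5103392831561027
{'time': np.float64(30.0), 'joint_pos': array([  2.4 ,  -2.12,  79.87,   0.  , 102.33,  39.02]), 'tool_pos': array([537.09,  73.76, 387.35]), 'tcp_rot': array([-1.7993e+02,  5.0000e-02,  5.3380e+01]), 'ft_force': array([ 0.88, -0.09, -0.79]), 'wrist_torque': array([-0.04,  0.02,  0.04]), 'finger_gap': np.float64(59.68)}
```

View pics/ewrist.png

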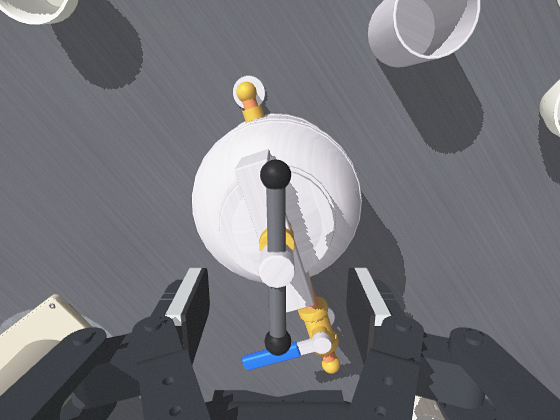

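View pics/escene.png

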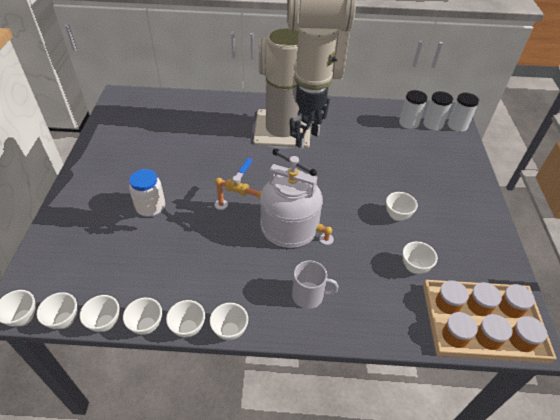

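```bash
python3 -c "
from bench import hand_in
print(hand_in())"
```

```text
the job is handed in; nothing more can be done
None
```

I wound the T-handle about 455° clockwise in three grips, let go, lifted clear and handed the job in at about 30 s. By my estimate that is about 90° past the point where the screw met the lid.

- **Contact:** The standing torque read a steady -0.11 to -0.17 N m up to 350°. It then rose to -0.02 at 365°, 0.13 at 380° and 0.25 at 410°. I put contact at about 365°, give or take about 10°.
- **Checks that disagreed:**
  - The standing step came up gradually instead of sharply. It ended at 0.30 N m, below the 0.45 or so that the task text leads one to expect, which taken alone would mean less than a quarter turn.
  - The torque while moving was 0.64 N m at 425° and 0.70 N m at 440°. The first puts contact at about 364°, the second at about 350°.
- **Final pictures:** The handle stayed where I left it and the gripper is clear. The blue lever still points square across its pipe, and the bowls, salt tub and pitcher look unmoved. I judged these by eye. The lid's sinking of about 1 mm is too small to confirm in the images.
- **Forces:** The highest wrist force I read was about 22 N, far below the limit. It came from a slightly wrong axis estimate early on, which I corrected.

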